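# Hang two painted hoops on their drying hooks

### The job

Take the two painted hoops out of the drying rack by their rims and hang them up to dry: the large orange hoop over the tall J-hook and the small teal hoop over the short J-hook, each hanging freely and centred from the level part of its hook, behind the upturned tip, let go and at rest. Leave the blue plaque in its slot and do not push the spray bottle, the paper roll or the cup about.

Things in the scene. Friction and masses are not known exactly. Their poses are not given: they have to be found in the camera images.
- large_hoop_center (a point): Centre of the large hoop: a rigid painted wooden ring, orange with pale dots, no spokes. Outer diameter 160 mm, inner 136 mm, 12 mm wide along its axis, about 140 g. It stands on edge in a rack slot, its centre 97 mm above the table at the start. x: the hoop's level axis, z up; same turned half round.
- small_hoop_center (a point): Centre of the small hoop: a rigid painted wooden ring, teal with pale dots, no spokes. Outer diameter 120 mm, inner 96 mm, 12 mm wide along its axis, about 100 g. It stands on edge in a rack slot, its centre 74 mm above the table at the start. x: the hoop's level axis, z up; same turned half round.
- tall_hook: Fixed stand: base 110 mm across, 12 mm thick; post 16 mm thick, 224 mm tall; at its top a J-hook of 10 mm steel bar pointing along the stand's own -x (roughly to the robot). The bar's centre line runs level 220 mm above the table to 62 mm out from the post axis, then bends up; the tip is the highest point, 75 mm out. Origin on the table under the post, z up.
- tall_hook_seat (a point): Middle of the level part of this hook, on the bar's centre line, 36 mm out from the post axis and 220 mm above the table; axes as the stand.
- tall_hook_tip (a point): Topmost point of this hook's upturned tip, 30 mm above the bar's centre line, 39 mm farther out (along -x) than the seat; axes as the stand.
- short_hook: Fixed stand: base 110 mm across, 12 mm thick; post 16 mm thick, 169 mm tall; at its top a J-hook of 10 mm steel bar pointing along the stand's own -x (roughly to the robot). The bar's centre line runs level 165 mm above the table to 62 mm out from the post axis, then bends up; the tip is the highest point, 75 mm out. Origin on the table under the post, z up.
- short_hook_seat (a point): Middle of the level part of this hook, on the bar's centre line, 36 mm out from the post axis and 165 mm above the table; axes as the stand.
- short_hook_tip (a point): Topmost point of this hook's upturned tip, 30 mm above the bar's centre line, 39 mm farther out (along -x) than the seat; axes as the stand.
- rack: Fixed wooden rack, 180 (x) by 160 mm (y), origin on the table under its middle, z up. Slots across it at x = -70, 0, +70 mm, each 16 mm wide between 6 mm walls 150 mm long (along y) that reach 57 mm above the table. Hoops and plaque stand in them, one each, in any order, centred at y = 0, axes along the rack's x, kept from rolling by two dowels.
- plaque_center (a point): Centre of a round solid plaque, pale blue with a flower pattern, 140 mm in diameter, 12 mm thick, loose and upright in the third slot of the rack (centre 85 mm above the table). To be left alone.
- spray_bottle: Loose clear-blue spray bottle with a white and orange head, 68 mm in diameter, 200 mm tall; origin at the centre of its underside. To be left alone.
- paper_roll: Loose upright white paper roll, 100 mm in diameter, 220 mm tall; origin at the centre of its underside. To be left alone.
- cup: Loose red plastic cup, 72 mm across the rim, 95 mm tall; origin at the centre of its underside. To be left alone.
Mind the look-alikes: they are no part of the job. Leave any pink or purple look-alike of the part that bears small_hoop_center alone.

How it is judged (in metres and radians):
At the end, for the whole second after the job is handed in: Each hoop hangs at rest (under 50 mm/s), released, its inner rim on the level bar of its own hook (height -12/+8 mm), centre 8 to 72 mm out from the post and within 20 mm sideways: large on tall, small on short. Plaque, bottle, roll and cup within 30 mm of their starts (x of large_hoop_center in the frame of tall_hook between -0.072 and -0.008 m and y of large_hoop_center in the frame of tall_hook between -0.02 and 0.02 m and z of large_hoop_center in the frame of tall_hook between 0.145 and 0.165 m and contact force between large_hoop and tall_hook above 0.3 N and linear speed of each of large_hoop, small_hoop below 0.05 m/s and contact force between each of large_hoop, small_hoop and the fingers below 0.05 N and x of small_hoop_center in the frame of short_hook between -0.072 and -0.008 m and y of small_hoop_center in the frame of short_hook between -0.02 and 0.02 m and z of small_hoop_center in the frame of short_hook between 0.11 and 0.13 m and contact force between small_hoop and short_hook above 0.3 N and distance of each of plaque_center, spray_bottle, paper_roll, cup from where it was at the start of the episode below 0.03 m); the robot touches nothing.
It fails at once if the plaque, spray bottle, paper roll or cup is displaced by more than 30 mm (distance of any of plaque_center, spray_bottle, paper_roll, cup from where it was at the start of the episode above 0.03 m).
It also fails if it takes over 72 s, if anything falls off the work surface, if the arm or the gripper's body presses on something with over 40 N, if the wrist force passes 120 N, or if a joint passes its speed limit or range.

### The arm

A 6-joint arm with a two-finger parallel gripper is mounted at the origin on the work surface. World frame = base frame: x ahead of the robot, y to its left, z up, the work surface at z = 0. Lengths are in mm, angles in rad, forces in N, time in s.
With the tool pointing down it reaches from about 275 to 750 mm from the base axis. Payload 10.2 kg.
Tool frame: the origin (TCP) lies at the centre of the arm's flange, where the gripper is bolted on; the fingertips stand ctrl.tip_reach ahead of it and the grasp point (between the pads) lies 155 mm ahead of it (ctrl.tip_reach is the distance from the TCP to the fingertips, in mm); z points along the fingers, y is the direction in which the jaws open and shut (so a half turn about z gives the same grasp; the last joint's range is limited). The gripper opens to 85 mm and grips with 20 to 120 N. Pads are 22 mm wide; open, the fingers measure 114 mm over their backs; the gripper's body (76 mm by 85 mm) begins 54 mm behind the grasp point. The pads swing forward as they close: fully open they stand 13 mm farther back than shut.
Start: joints at [0.888, 0.313, 1.498, -0, 1.331, -0.223], TCP at [232.992, 470.475, 404.694] pointing down, gripper open.
Joint ranges: [-2.94, 2.94], [-0.97, 2.17], [0.19, 2.56], [-1.23, 4.37], [0.02, 3.11], [-2.88, 2.88]. Speed limits (rad/s): [2.39, 2.39, 3.01, 3.14, 3.14, 3.14].

### API

Orientations are given as a unit quaternion [w, x, y, z].
In Python, from rig import ctrl, viewer gives the robot as it stands.
- The arm moves only by the tool drive_tool, never from a script. Its argument "rows" is a list that holds one entry, the list of rows, each a list of 6 numbers: the shift along the world's x, y, z normalised to -1 to 1, where 1 is 0.1 m, then the turn, a rotation vector about the world's x, y, z normalised to -1 to 1, where 1 is 90 degrees. A call has 1 to 10 rows; each row is the pose to reach, as a shift and turn from the pose measured when the call began; what a row does not reach only later rows make up. A row lasts 1/8 s, in which the tool goes at most 62.5 mm and 10.7 degrees, less where a joint would pass 70% of its speed; a pose out of reach is approached as far as the arm can. A call with a number of a shift or a turn outside -1 to 1 is refused whole. A call with a gripper value outside its range is refused whole. "fingers" is the opening, from -1 (shut) to 1 (fully open), set as the call begins (left out, the last holds). The fingers move at their own pace and stop on an object; "force" is the grip in N (left out, the last holds). Time passes only in rows, so rows that repeat a pose let the fingers close. It gives the time, the measured TCP pose, the force and the opening at its end, in the units of the state.
- ctrl.sense(): the state, without advancing time (a new reading comes with each control period).
- viewer.capture(name): name is "scene" or "top" or "wrist"; returns the picture (384x512x3 uint8, red, green, blue); there is no depth.
- viewer.calibration(name): a dict with "mtx" (3x3 intrinsics, pixels), "dist_coeffs" ([k1, k2, p1, p2, k3] as OpenCV has them; the pictures are not rectified), "extrinsics" (4x4, takes a point from camera to world coordinates). Camera axes: x right, y up, looking along -z (the intrinsics and any distortion apply to the point x, -y, -z); pixel columns grow to the right and rows downward; lengths in mm; the calibration is good to about 2 mm. A picture is of the moment at which its call begins: read the wrist's pose just before it. calibration takes no time and is no camera call; for the wrist camera it gives the pose at the moment of the call.
- ctrl.finish_job(): hands the job in, once; it reports no verdict.
The state is a dict: "time_s": time; "joints": joint angles; "dq": joint speeds; "tau": joint torques, N m; "eef_pos": TCP position; "ee_rot": TCP orientation; "force": force on the tool from outside, world axes, zero at the start; "wrist_torque": the same for the moment, N m; "grip_width": opening from 0.0 (shut) to 1.0 (fully open).
Only numpy, scipy, OpenCV 4.12 (cv2) and the standard library are available. Lean on these libraries where they do the work, as an engineer would, in place of code of your own. Each camera call takes 0.05 s, during which the arm holds its last target.

## Working session

There is one attempt and no reset: what is moved stays moved. The work goes in short steps, Python scripts to look and compute and a tool call to move; the robot and the scene stay as the last step left them, time stands still between calls to the robot, and variables do not carry over. Pictures are saved under pics/ and viewed, and the job is handed in when it is done.

Besides the shell and the picture viewer there is one more tool, called after "Call:" by a JSON object that holds its "name" and its "arguments". drive_tool: Moves the arm, as the interface text tells. Scaled input: -1 to 1 covers 0.1 m each way for a shift and 90 degrees each way for a turn. Its arguments: {"type":"object","properties":{"rows":{"type":"array","items":{"type":"array","items":{"type":"array","items":{"type":"number"}}}},"fingers":{"type":"number"},"force":{"type":"number"}},"required":["rows"]}

```bash
ls; mkdir -p pics
python3 - <<'E'
from rig import ctrl, viewer
import cv2
print(ctrl.sense(), ctrl.tip_reach)
for n in ["scene","top","wrist"]:
    c=viewer.calibration(n); print(n,c)
    im=viewer.capture(n); cv2.imwrite(f"pics/{n}0.png",im[:,:,::-1])
E
```

```text
pics
{'time_s': 0.0, 'joints': array([ 8.87583050e-01,  3.13450295e-01,  1.49848947e+00,  1.84103206e-06,
        1.33095015e+00, -2.23418666e-01]), 'dq': array([-0.00062213, -0.00030204,  0.00045919, -0.00074982,  0.00065106,
       -0.00165743]), 'tau': array([ 1.13541981e-03, -4.12258673e+01, -2.59743172e+01, -4.51549795e-05,
        3.95024166e-03,  9.70243320e-06]), 'eef_pos': array([232.96655147, 470.4299561 , 404.11504624]), 'ee_rot': array([-2.84871992e-04,  2.27877698e-01,  9.73689547e-01, -5.82729610e-04]), 'force': array([-0.59120814,  0.44395504, -0.38030004]), 'wrist_torque': array([0.02022744, 0.00185983, 0.03188557]), 'grip_width': 0.9988826992562668} 173.4
scene {'mtx': array([[457.95420888,   0.        , 265.07206953],
       [  0.        , 457.95420888, 195.42209806],
       [  0.        ,   0.        ,   1.        ]]), 'dist_coeffs': array([-0.04781435,  0.        ,  0.        ,  0.        ,  0.        ]), 'extrinsics': array([[-6.90419336e-01, -5.05366843e-01,  5.17615198e-01,
         1.18949445e+03],
       [ 7.23124930e-01, -4.62066977e-01,  5.13404756e-01,
   
[... 720 characters left out ...]
       [ 0.00000000e+00,  0.00000000e+00,  0.00000000e+00,
         1.00000000e+00]])}
wrist {'mtx': array([[317.06165253,   0.        , 253.5242106 ],
       [  0.        , 317.06165253, 187.50449937],
       [  0.        ,   0.        ,   1.        ]]), 'dist_coeffs': array([-0.00865682,  0.        ,  0.        ,  0.        ,  0.        ]), 'extrinsics': array([[ 4.45829859e-01, -8.53987291e-01, -2.68219020e-01,
         1.64149302e+02],
       [ 8.95116767e-01,  4.24905846e-01,  1.34985169e-01,
         5.04015210e+02],
       [-1.30778957e-03, -3.00267761e-01,  9.53854057e-01,
         3.73507532e+02],
       [ 0.00000000e+00,  0.00000000e+00,  0.00000000e+00,
         1.00000000e+00]])}
```

View pics/scene0.png

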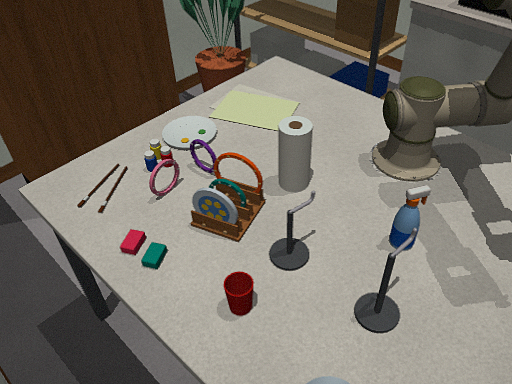

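View pics/top0.png

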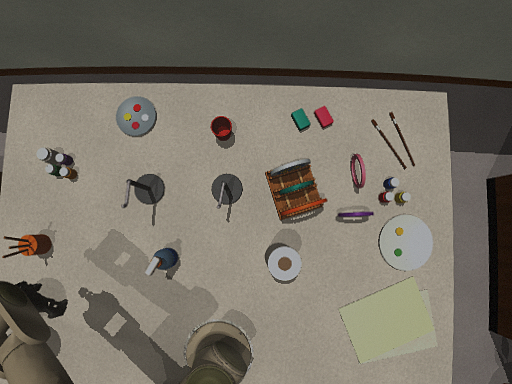

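View pics/wrist0.png

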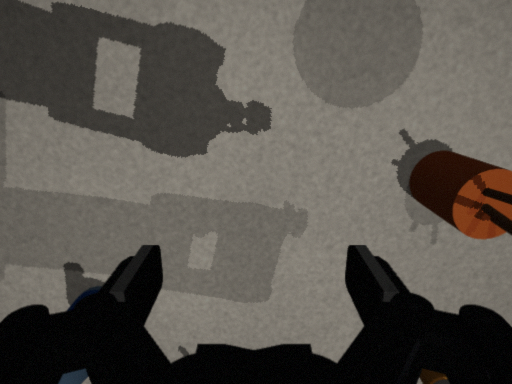

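Run:
```python
import cv2
t=cv2.imread('pics/top0.png'); s=cv2.imread('pics/scene0.png')
cv2.imwrite('pics/t_hooks.png',cv2.resize(t[155:255,105:265],None,fx=5,fy=5,interpolation=cv2.INTER_CUBIC))
cv2.imwrite('pics/t_rack.png',cv2.resize(t[140:240,250:400],None,fx=5,fy=5,interpolation=cv2.INTER_CUBIC))
cv2.imwrite('pics/s_rack.png',cv2.resize(s[130:250,140:280],None,fx=5,fy=5,interpolation=cv2.INTER_CUBIC))
cv2.imwrite('pics/s_hooks.png',cv2.resize(s[180:340,260:440],None,fx=3.7,fy=3.7,interpolation=cv2.INTER_CUBIC))
```

```text
(no output)
```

View pics/t_hooks.png

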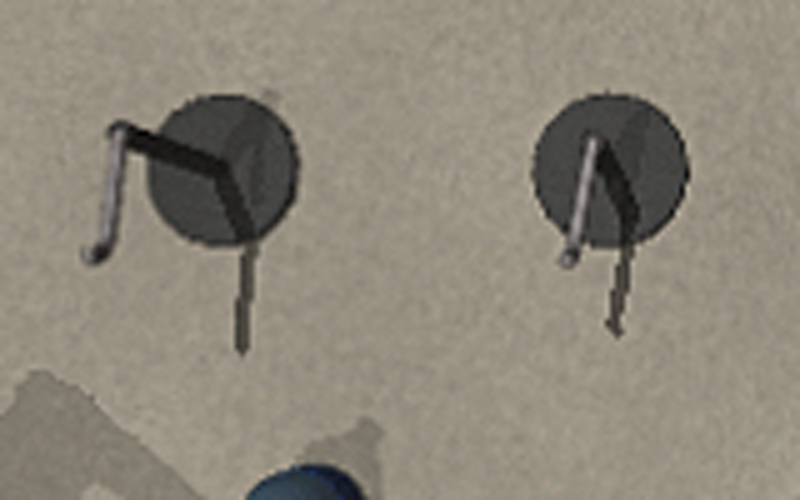

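View pics/t_rack.png

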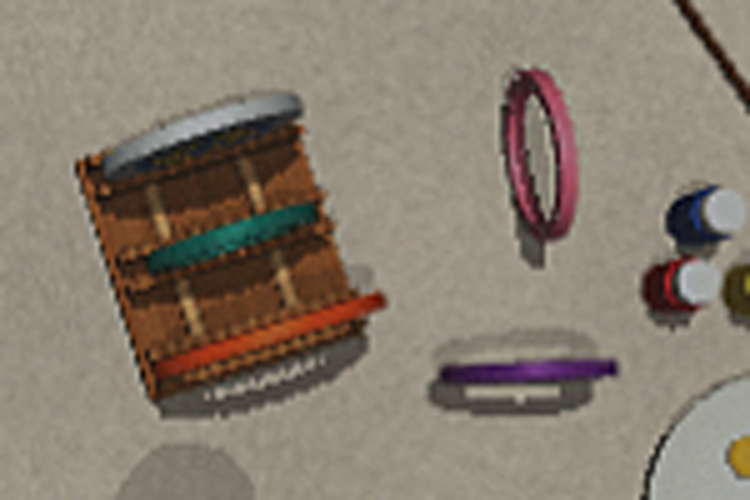

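View pics/s_rack.png

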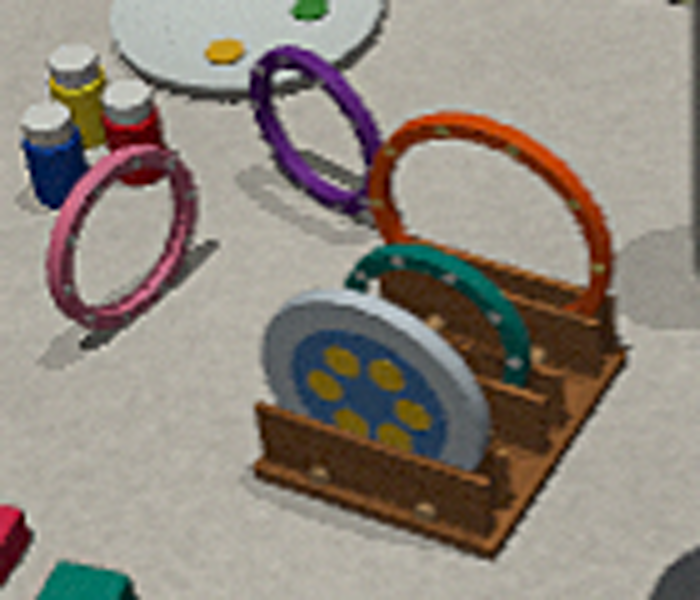

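View pics/s_hooks.png

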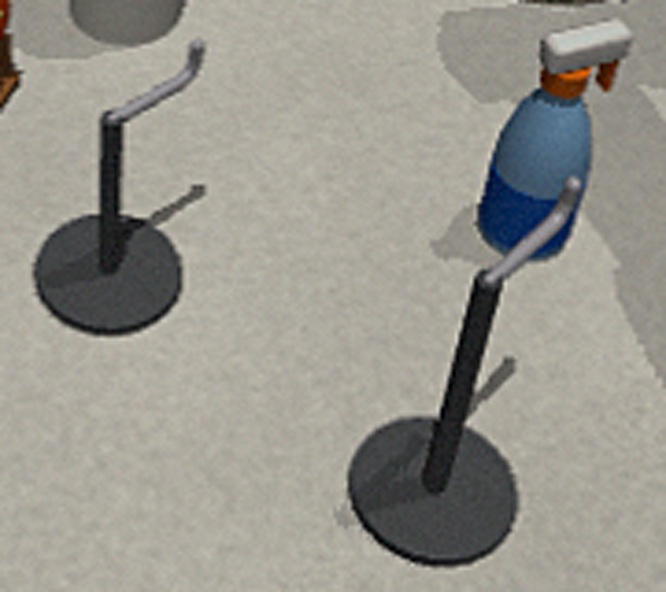

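```bash
cat > h.py <<'E'
import numpy as np, cv2
from rig import ctrl, viewer
def proj(P,c):
    P=np.atleast_2d(np.asarray(P,float)); E=c['extrinsics']
    q=(P-E[:3,3])@E[:3,:3]; q=q*[1,-1,-1]
    return cv2.projectPoints(q.reshape(-1,1,3),np.zeros(3),np.zeros(3),c['mtx'],c['dist_coeffs'])[0].reshape(-1,2)
def ray(p,c):
    u=cv2.undistortPoints(np.array(p,float).reshape(1,1,2),c['mtx'],c['dist_coeffs']).reshape(2)
    E=c['extrinsics']; d=E[:3,:3]@np.array([u[0],-u[1],-1]); return E[:3,3],d
def atz(p,z,c):
    o,d=ray(p,c); return o+d*(z-o[2])/d[2]
T=viewer.calibration('top'); S=viewer.calibration('scene')
def rz(a): return np.array([[np.cos(a),-np.sin(a),0],[np.sin(a),np.cos(a),0],[0,0,1]])
E
cat > m1.py <<'E'
from h import *
from scipy.optimize import least_squares, minimize
def stand(hz,top,sc):
    L=np.array([[0,0,12],[0,0,hz],[-75,0,hz+26]])
    def f(v):
        W=L@rz(v[2]).T+[v[0],v[1],0]
        return np.r_[(proj(W,T)-top).ravel(),(proj(W,S)-sc).ravel()]
    b=atz(top[0],12,T)
    r=least_squares(f,[b[0],b[1],0.]); print(r.x,np.abs(r.fun).max(),np.round(r.fun,1)); print('scene base',atz(sc[0],12,S),'top base',b)
o=lambda x,y,k,ox,oy:((x+.5)/k-.5+ox,(y+.5)/k-.5+oy)
t=lambda x,y:o(x,y,5,105,155); s=lambda x,y:o(x,y,3.7,260,180)
stand(224,np.array([t(224,170),t(119,131),t(96,254)]),np.array([s(434,489),s(485,281),s(573,183)]))
stand(169,np.array([t(611,170),t(593,139),t(570,258)]),np.array([s(109,272),s(112,118),s(196,46)]))
# rack fit
ti=cv2.imread('pics/top0.png'); si=cv2.imread('pics/scene0.png')
def mask(im,lo,hi,roi):
    h=cv2.cvtColor(im,cv2.COLOR_BGR2HSV); m=cv2.inRange(h,lo,hi); z=np.zeros_like(m); x0,y0,x1,y1=roi; z[y0:y1,x0:x1]=m[y0:y1,x0:x1]; return z
OR=((3,190,110),(12,255,255)); TE=((75,90,40),(95,255,255))
M={('o','T'):mask(ti,*OR,(265,185,335,225)),('o','S'):mask(si,*OR,(205,145,270,200)),('t','T'):mask(ti,*TE,(265,170,325,205)),('t','S'):mask(si,*TE,(200,170,255,215))}
for k,m in M.items(): print(k,(m>0).sum())
def surf(R,r,zc,zmin):
    a=np.linspace(0,2*np.pi,121); q=[]
    for i in range(120):
        A=[(rad*np.sin(x),rad*np.cos(x)+zc) for x in a[i:i+2] for rad in (R,r)]
        if min(p[1] for p in A)<zmin: continue
        pts=np.array([[x,*p] for x in(-6,6) for p in A]); q.append(pts)
    return np.array(q)
G={'o':surf(80,68,97,60),'t':surf(60,48,74,60)}
def rend(g,v,c):
    P=g.reshape(-1,3)@rz(v[2]).T+[v[0],v[1],0]
    p=proj(P,c).reshape(-1,8,2); K=4
    im=np.zeros((384*K,512*K),np.uint8)
    for h in p: cv2.fillConvexPoly(im,cv2.convexHull(((h+.5)*K-.5).astype(np.float32)).round().astype(int),255)
    return cv2.resize(im,(512,384),interpolation=cv2.INTER_AREA)/255.
from scipy.ndimage import gaussian_filter as gf
def cost(v,k,cams='TS'):
    return sum(((gf(rend(G[k],v,T if c=='T' else S),.7)-gf(M[k,c]/255.,.7))**2).sum() for c in cams)
if __name__=='__main__':
  for k,g0 in (('o',(atz((304,207),177,T))),('t',atz((297,187),134,T))):
    best=None
    for yaw in (-.3,0.,.3):
      r=minimize(cost,[g0[0],g0[1],yaw],args=(k,),method='Nelder-Mead',options=dict(initial_simplex=np.array([[g0[0],g0[1],yaw],[g0[0]+8,g0[1],yaw],[g0[0],g0[1]+8,yaw],[g0[0],g0[1],yaw+.15]]),xatol=.05))
      if best is None or r.fun<best.fun: best=r
    print(k,best.x,best.fun)
    for c,im,C in(('T',ti,T),('S',si,S)):
      e=(rend(G[k],best.x,C)>.5).astype(np.uint8); ct=cv2.findContours(e,0,1)
      big=cv2.resize(im,None,fx=5,fy=5,interpolation=cv2.INTER_NEAREST); e5=cv2.resize(e,None,fx=5,fy=5,interpolation=cv2.INTER_NEAREST)
      cs,_=cv2.findContours(e5,cv2.RETR_LIST,cv2.CHAIN_APPROX_NONE); cv2.drawContours(big,cs,-1,(255,255,255),1)
      x0,y0=((250,150) if c=='T' else (160,130)); cv2.imwrite(f'pics/fit_{k}{c}.png',big[y0*5:(y0+90)*5,x0*5:(x0+120)*5])
E
python3 m1.py
python3 - <<'E'
import cv2,numpy as np
L=[cv2.imread(f'pics/fit_{a}.png') for a in('oT','oS','tT','tS')]
cv2.imwrite('pics/fit.png',cv2.resize(np.vstack([np.hstack(L[:2]),np.hstack(L[2:])]),(800,600)))
E
```

```text
[ 5.73730441e+02  2.65434710e+02 -4.87058833e-02] 1.5451669728162045 [-0.9 -0.8 -0.3 -0.4 -1.5 -0.4 -0.7 -0.9  0.5 -0.5 -0.7 -0.9]
scene base [574.78893491 268.08324268  12.        ] top base [570.80112938 261.82169382  12.        ]
[ 5.80032182e+02 -1.28988986e+01 -1.40647838e-01] 1.2666201813889018 [-0.7 -0.8 -0.6  0.3 -0.9 -0.2 -0.5 -0.9 -0.4  0.  -0.2 -1.3]
scene base [581.41308396  -9.81995105  12.        ] top base [577.38130323 -15.5146396   12.        ]
('o', 'T') 157
('o', 'S') 166
('t', 'T') 150
('t', 'S') 217
o [ 5.14687350e+02 -2.74865506e+02  3.29192480e-01] 251.23776144810878
t [ 5.80378159e+02 -2.52206192e+02  3.14285351e-01] 81.94272888778161
```

View pics/fit.png

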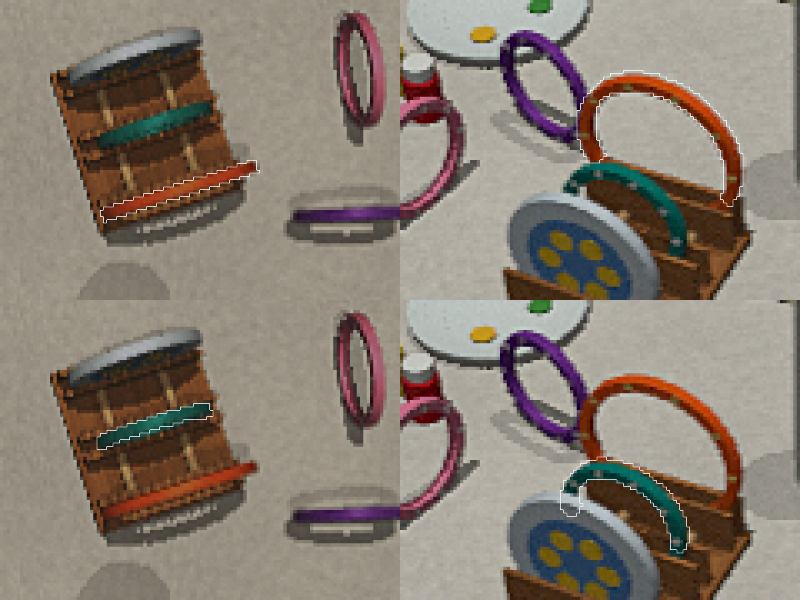

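Call:
{"name": "drive_tool", "arguments": {"rows": [[[0.1, -0.2, 0.4, 0, 0, -0.02], [0.25, -0.5, 0.8, 0, 0, -0.04], [0.38, -0.92, 0.96, 0, 0, -0.0625], [0.38, -0.92, 0.96, 0, 0, -0.0625]]], "fingers": 0.0, "force": 60}}

```text
time_s: 0.65
eef_pos: [271.4, 376.9, 501.6]
ee_rot: [0.001, 0.277, 0.961, 0.001]
force: [-0.0, 1.0, -0.3]
grip_width: 0.502
```

Run:
```python
from h import *
for n,p,z in(('bottle head',(153,266),190),('bottle',(168,256),120),('roll',(285,264),220),('cup rim',(222,124),95)):print(n,atz(p,z,T))
print('roll scene',atz((295,125),220,S),'cup',atz((239,280),95,S),'bottle head S',atz((419,192),195,S))
```

```text
bottle head [320.77790718 187.4048211  190.        ]
bottle [345.33159315 159.18329181 120.        ]
roll [ 340.73179477 -205.33536335  220.        ]
cup rim [788.65709321   1.95451499  95.        ]
roll scene [ 344.43596152 -200.95238567  220.        ] cup [774.90445703   2.17369391  95.        ] bottle head S [329.33703501 197.19714414 195.        ]
```

Call:
{"name": "drive_tool", "arguments": {"rows": [[[0.15, -0.4, 0, 0, 0, -0.03], [0.38, -0.96, 0, 0, 0, -0.0625]]]}}

```text
time_s: 0.9
eef_pos: [309.5, 280.6, 500.9]
ee_rot: [0.0, 0.323, 0.946, 0.0]
force: [1.1, 1.4, -1.0]
grip_width: 0.505
```

Call:
{"name": "drive_tool", "arguments": {"rows": [[[0.2, -0.5, 0, 0, 0, -0.03], [0.4, -1.0, 0, 0, 0, -0.0625]]]}}

```text
time_s: 1.15
eef_pos: [349.8, 179.5, 500.4]
ee_rot: [-0.0, 0.369, 0.929, 0.0]
force: [0.2, 0.0, -0.1]
grip_width: 0.503
```

Call:
{"name": "drive_tool", "arguments": {"rows": [[[0.2, -0.5, 0, 0, 0, -0.03], [0.4, -1.0, 0, 0, 0, -0.0625]]]}}

```text
time_s: 1.4
eef_pos: [390.4, 78.1, 499.9]
ee_rot: [-0.001, 0.415, 0.91, 0.0]
force: [1.1, 0.9, -0.1]
grip_width: 0.5
```

Call:
{"name": "drive_tool", "arguments": {"rows": [[[0.2, -0.5, 0, 0, 0, -0.03], [0.4, -1.0, 0, 0, 0, -0.0625]]]}}

```text
time_s: 1.65
eef_pos: [431.1, -23.3, 499.3]
ee_rot: [-0.001, 0.46, 0.888, 0.0]
force: [0.5, 1.9, 0.1]
grip_width: 0.498
```

Call:
{"name": "drive_tool", "arguments": {"rows": [[[0.2, -0.5, 0, 0, 0, -0.03], [0.4, -1.0, 0, 0, 0, -0.0625]]]}}

```text
time_s: 1.9
eef_pos: [471.9, -124.8, 498.5]
ee_rot: [-0.002, 0.503, 0.864, 0.0]
force: [0.5, 0.2, -0.2]
grip_width: 0.501
```

Call:
{"name": "drive_tool", "arguments": {"rows": [[[0.2, -0.5, 0, 0, 0, -0.03], [0.4, -1.0, 0, 0, 0, -0.0625]]]}}

```text
time_s: 2.15
eef_pos: [513.0, -226.2, 497.4]
ee_rot: [-0.002, 0.545, 0.838, 0.001]
force: [1.3, 0.8, 0.1]
grip_width: 0.498
```

Call:
{"name": "drive_tool", "arguments": {"rows": [[[0.1, -0.2, 0, 0, 0, -0.03], [0.25, -0.4, 0, 0, 0, -0.06], [0.25, -0.4, 0, 0, 0, -0.06], [0.25, -0.4, 0, 0, 0, -0.06]]]}}

```text
time_s: 2.65
eef_pos: [538.1, -265.5, 497.0]
ee_rot: [-0.003, 0.584, 0.812, 0.001]
force: [-0.2, -0.4, 0.2]
grip_width: 0.499
```

Run:
```python
from h import *
import pickle
c=viewer.calibration('wrist'); im=viewer.capture('wrist')[:,:,::-1]
pickle.dump((c,im),open('w1.pkl','wb'))
cv2.imwrite('pics/w1.png',cv2.resize(im,(800,600),interpolation=cv2.INTER_CUBIC)); print(c['extrinsics'][:3,3])
```

```text
[ 513.75031858 -192.91402431  466.70741084]
```

View pics/w1.png

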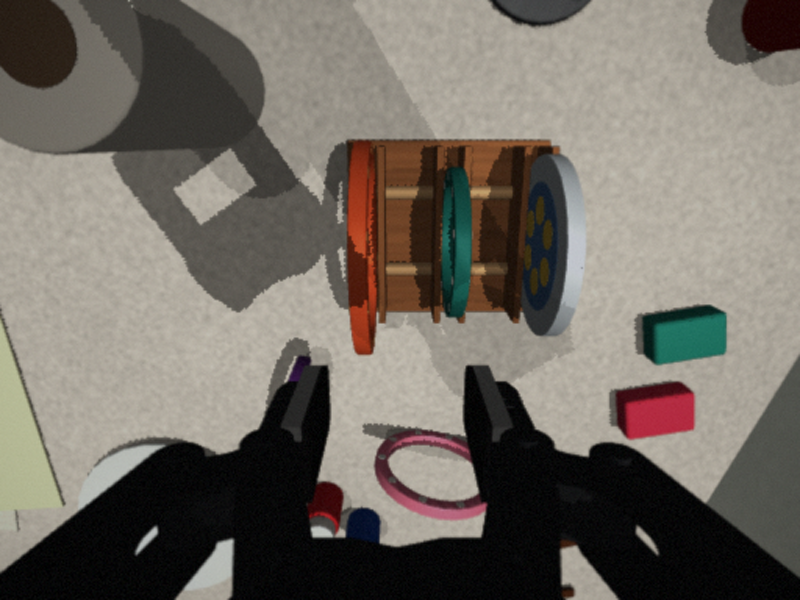

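```bash
cat > m2.py <<'E'
from m1 import *
import pickle
C,im=pickle.load(open('w1.pkl','rb')); im=np.ascontiguousarray(im)
h=cv2.cvtColor(im,cv2.COLOR_BGR2HSV)
print(h[150,230],h[120,236],h[155,292])
MW={'o':mask(im,(4,190,60),(12,255,255),(218,80,248,232)),'t':mask(im,(70,90,30),(95,255,255),(275,95,310,210))}
G['o']=surf(80,68,97,30); G['t']=surf(60,48,74,50)
def cw(v,k): return ((gf(rend(G[k],v,C),.7)-gf(MW[k]/255.,.7))**2).sum()
big=cv2.resize(im,None,fx=4,fy=4,interpolation=cv2.INTER_CUBIC)
for k,g in(('o',[514,-275,.325]),('t',[580,-252,.325])):
    print(k,(MW[k]>0).sum())
    r=minimize(cw,g,args=(k,),method='Nelder-Mead',options=dict(initial_simplex=np.array([g,[g[0]+6,g[1],g[2]],[g[0],g[1]+6,g[2]],[g[0],g[1],g[2]+.1]]),xatol=.05))
    print(k,r.x,r.fun)
    e=(cv2.resize(rend(G[k],r.x,C),None,fx=4,fy=4)>.5).astype(np.uint8)
    cs,_=cv2.findContours(e,cv2.RETR_LIST,cv2.CHAIN_APPROX_NONE); cv2.drawContours(big,cs,-1,(255,255,255),1)
cv2.imwrite('pics/fitw.png',big[80*4:235*4,205*4:390*4])
E
python3 m2.py
```

```text
[ 5.73730441e+02  2.65434710e+02 -4.87058833e-02] 1.5451669728162045 [-0.9 -0.8 -0.3 -0.4 -1.5 -0.4 -0.7 -0.9  0.5 -0.5 -0.7 -0.9]
scene base [574.78893491 268.08324268  12.        ] top base [570.80112938 261.82169382  12.        ]
[ 5.80032182e+02 -1.28988986e+01 -1.40647838e-01] 1.2666201813889018 [-0.7 -0.8 -0.6  0.3 -0.9 -0.2 -0.5 -0.9 -0.4  0.  -0.2 -1.3]
scene base [581.41308396  -9.81995105  12.        ] top base [577.38130323 -15.5146396   12.        ]
('o', 'T') 157
('o', 'S') 166
('t', 'T') 150
('t', 'S') 217
[  7 203 185] [  7 217 134] [ 86 181  90]
o 2200
o [ 5.15813465e+02 -2.74543670e+02  3.17191616e-01] 285.32737776547293
t 1498
t [ 5.79998799e+02 -2.53789628e+02  3.35498591e-01] 365.09206597410645
```

View pics/fitw.png

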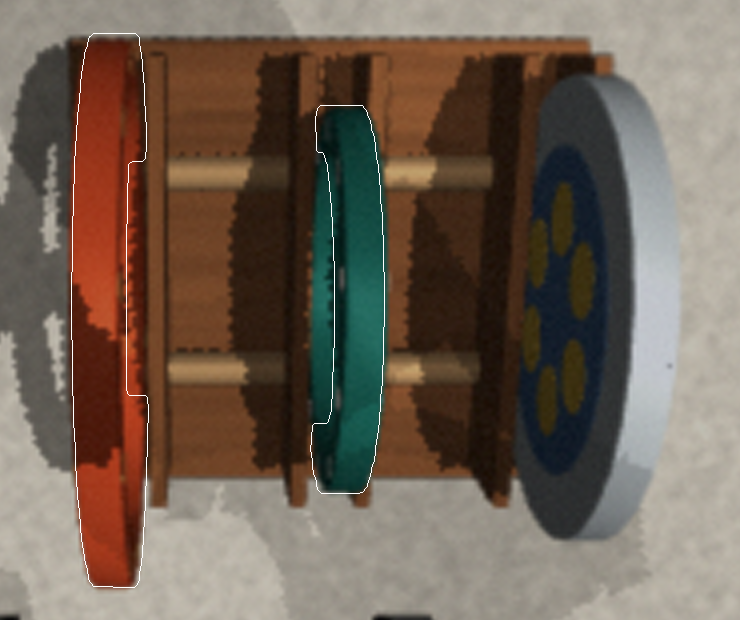

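```bash
cat >> h.py <<'E'
from scipy.spatial.transform import Rotation as Ro
def gp():
    s=ctrl.sense(); q=s['ee_rot']; R=Ro.from_quat(np.r_[q[1:],q[0]]).as_matrix(); return s['eef_pos']+R@[0,0,155],R,s
def yaw(R): return np.arctan2(R[1,1],R[0,1])
def need(g,yw=None):
    p,R,s=gp(); d=np.array(g)-p
    y=yaw(R); print('t',s['time_s'],'gp',p.round(1),'shift/100',(d/100).round(3),'yaw',round(y,3),'z',R[:,2].round(4),'force',s['force'].round(1),'w',s['grip_width'])
    if yw is not None:
        c,sn=np.cos(yw),np.sin(yw); Rt=np.array([[sn,c,0],[-c,sn,0],[0,0,-1.]]); 
        if np.linalg.det(Rt)<0: Rt[:,0]*=-1
        rv=Ro.from_matrix(Rt@R.T).as_rotvec(); print('turn',(rv/(np.pi/2)).round(4)); 
        # shift of TCP when orientation becomes exact
        print('tcp shift',((np.array(g)+[0,0,155]-s['eef_pos'])/100).round(3))
E
python3 - <<'E'
from h import *
need([525.2,-304.1,164],.325)
E
```

```text
t 2.7 gp [ 537.5 -264.6  342.3] shift/100 [-0.123 -0.395 -1.783] yaw 0.324 z [-0.0031  0.0046 -1.    ] force [-1.   0.8 -0.2] w 0.5042550726074642
turn [-0.0029 -0.002   0.0003]
tcp shift [-0.128 -0.387 -1.783]
```

Call:
{"name": "drive_tool", "arguments": {"rows": [[[-0.06, -0.19, -0.2, -0.003, -0.002, 0], [-0.128, -0.387, -0.4, -0.003, -0.002, 0], [-0.128, -0.387, -0.8, -0.003, -0.002, 0], [-0.128, -0.387, -0.95, -0.003, -0.002, 0]]]}}

```text
time_s: 3.2
eef_pos: [525.0, -303.4, 400.7]
ee_rot: [-0.001, 0.583, 0.812, 0.0]
force: [0.6, 0.0, 0.1]
grip_width: 0.501
```

Run:
```python
from h import *
im=viewer.capture('wrist')[:,:,::-1]; cv2.imwrite('pics/w2.png',im)
need([525.2,-304.1,164],.325)
```

```text
t 3.25 gp [ 524.6 -303.   244.9] shift/100 [ 0.006 -0.011 -0.809] yaw 0.325 z [-0.0029  0.0025 -1.    ] force [-0.4 -0.3 -2.2] w 0.49884547054039646
turn [-0.0016 -0.0018 -0.0001]
tcp shift [ 0.001 -0.007 -0.809]
```

View pics/w2.png

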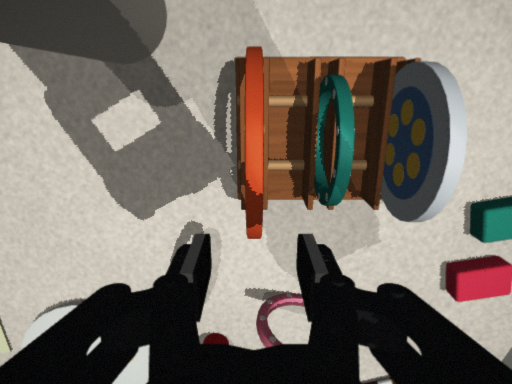

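Call:
{"name": "drive_tool", "arguments": {"rows": [[[0, -0.01, -0.3, -0.002, -0.002, 0], [0, -0.01, -0.6, -0.002, -0.002, 0], [0, -0.01, -0.81, -0.002, -0.002, 0], [0, -0.01, -0.81, -0.002, -0.002, 0], [0, -0.01, -0.81, -0.002, -0.002, 0]]]}}

```text
time_s: 3.88
eef_pos: [525.4, -304.3, 320.7]
ee_rot: [0.002, 0.583, 0.812, -0.0]
force: [1.0, 0.4, -0.4]
grip_width: 0.497
```

Run:
```python
from h import *
im=viewer.capture('wrist')[:,:,::-1]; cv2.imwrite('pics/w3.png',im)
need([525.2,-304.1,164],.325)
```

```text
t 3.925 gp [ 525.7 -304.8  165.7] shift/100 [-0.005  0.007 -0.017] yaw 0.326 z [ 0.0024 -0.0025 -1.    ] force [ 0.1 -0.3 -0.3] w 0.5020034157131179
turn [ 0.0016  0.0015 -0.0003]
tcp shift [-0.002  0.003 -0.017]
```

View pics/w3.png

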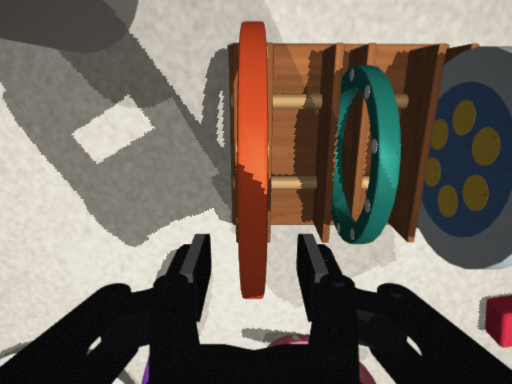

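Rim (at ~(253,265)) lies between the pads. Close.

Call:
{"name": "drive_tool", "arguments": {"rows": [[[0, 0, -0.02, 0, 0, 0], [0, 0, -0.02, 0, 0, 0], [0, 0, -0.02, 0, 0, 0], [0, 0, -0.02, 0, 0, 0], [0, 0, -0.02, 0, 0, 0], [0, 0, -0.02, 0, 0, 0], [0, 0, -0.02, 0, 0, 0], [0, 0, -0.02, 0, 0, 0]]], "fingers": -1, "force": 60}}

```text
time_s: 4.92
eef_pos: [525.4, -304.5, 319.4]
ee_rot: [0.002, 0.583, 0.812, -0.0]
force: [0.0, -0.0, 5.2]
grip_width: 0.125
```

Call:
{"name": "drive_tool", "arguments": {"rows": [[[0, 0, 0.1, 0, 0, 0], [0, 0, 0.3, 0, 0, 0], [0, 0, 0.6, 0, 0, 0], [0, 0, 0.95, 0, 0, 0], [0, 0, 0.95, 0, 0, 0]]]}}

```text
time_s: 5.55
eef_pos: [525.4, -304.4, 416.9]
ee_rot: [0.005, 0.583, 0.812, -0.001]
force: [-0.1, -0.1, -2.5]
grip_width: 0.125
```

Run:
```python
from h import *
im=viewer.capture('wrist')[:,:,::-1]; s=viewer.capture('scene')[:,:,::-1]
cv2.imwrite('pics/w4.png',np.hstack([im,cv2.resize(s[80:280,140:406],(512,384))])[:, :]) 
need([525.2,-304.1,264],.325)
```

```text
t 5.65 gp [ 525.7 -304.8  258.4] shift/100 [-0.005  0.007  0.056] yaw 0.325 z [ 0.0022 -0.0025 -1.    ] force [ 0.1  0.3 -2.3] w 0.12871738699912405
turn [ 0.0016  0.0014 -0.0003]
tcp shift [-0.001  0.003  0.056]
```

View pics/w4.png

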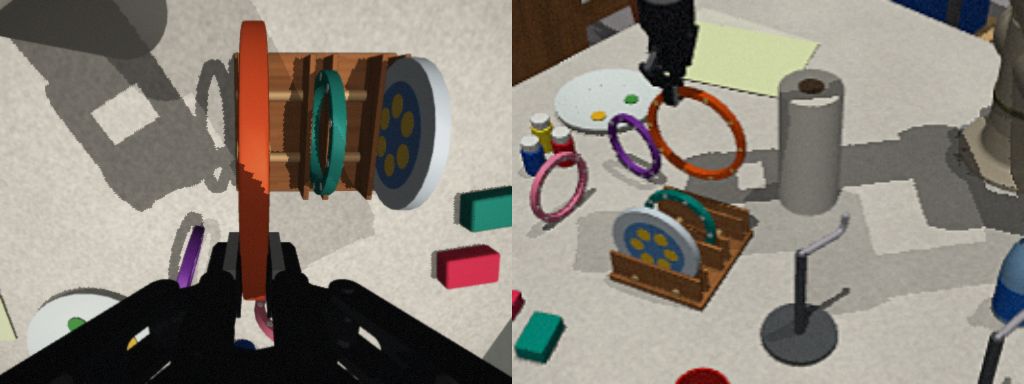

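Call:
{"name": "drive_tool", "arguments": {"rows": [[[0, 0, 0.3, 0, 0, 0], [0, 0, 0.6, 0, 0, 0], [0, 0.1, 1.0, 0, 0, 0]]]}}

```text
time_s: 6.02
eef_pos: [525.6, -295.0, 511.7]
ee_rot: [-0.001, 0.584, 0.812, -0.0]
force: [0.2, 0.5, -1.7]
grip_width: 0.13
```

Call:
{"name": "drive_tool", "arguments": {"rows": [[[0, 0.2, 0.1, 0, 0, -0.01], [-0.05, 0.5, 0.2, 0, 0, -0.02], [-0.11, 0.9, 0.22, 0, 0, -0.04]]]}}

```text
time_s: 6.4
eef_pos: [514.6, -204.6, 532.2]
ee_rot: [-0.002, 0.609, 0.793, -0.0]
force: [0.8, -0.8, -1.6]
grip_width: 0.126
```

Call:
{"name": "drive_tool", "arguments": {"rows": [[[-0.03, 0.3, 0, 0, 0, -0.01], [-0.08, 0.65, 0, 0, 0, -0.03], [-0.12, 1.0, 0, 0, 0, -0.04]]]}}

```text
time_s: 6.78
eef_pos: [502.6, -103.7, 530.5]
ee_rot: [-0.004, 0.634, 0.773, -0.001]
force: [0.3, -0.3, -1.7]
grip_width: 0.127
```

Call:
{"name": "drive_tool", "arguments": {"rows": [[[-0.03, 0.33, 0, 0, 0, -0.01], [-0.08, 0.66, 0, 0, 0, -0.03], [-0.12, 1.0, 0, 0, 0, -0.04]]]}}

```text
time_s: 7.15
eef_pos: [490.6, -2.7, 528.9]
ee_rot: [-0.005, 0.659, 0.752, -0.001]
force: [-0.0, 1.1, -2.5]
grip_width: 0.128
```

Call:
{"name": "drive_tool", "arguments": {"rows": [[[-0.03, 0.33, 0, 0, 0, -0.01], [-0.08, 0.66, 0, 0, 0, -0.03], [-0.12, 1.0, 0, 0, 0, -0.04]]]}}

```text
time_s: 7.52
eef_pos: [478.6, 98.3, 527.2]
ee_rot: [-0.006, 0.682, 0.731, -0.002]
force: [-0.2, -0.0, -1.8]
grip_width: 0.123
```

Call:
{"name": "drive_tool", "arguments": {"rows": [[[-0.03, 0.33, 0, 0, 0, -0.01], [-0.08, 0.66, 0, 0, 0, -0.03], [-0.12, 1.0, 0, 0, 0, -0.04], [-0.12, 1.0, 0, 0, 0, -0.04]]]}}

```text
time_s: 8.02
eef_pos: [466.4, 199.8, 525.6]
ee_rot: [-0.007, 0.704, 0.71, -0.003]
force: [0.1, -0.4, -1.0]
grip_width: 0.124
```

Run:
```python
from h import *
need([457.3,240,267],-.049)
```

```text
t 8.025 gp [464.1 200.8 370.6] shift/100 [-0.068  0.392 -1.036] yaw 0.009 z [-0.0149  0.0061 -0.9999] force [ 0.1 -0.4 -1. ] w 0.12402455010359055
turn [-0.0042 -0.0093 -0.037 ]
tcp shift [-0.091  0.402 -1.036]
```

Call:
{"name": "drive_tool", "arguments": {"rows": [[[-0.05, 0.2, -0.1, -0.004, -0.009, -0.02], [-0.09, 0.4, -0.2, -0.004, -0.009, -0.037], [-0.09, 0.4, -0.5, -0.004, -0.009, -0.037], [-0.09, 0.4, -0.8, -0.004, -0.009, -0.037], [-0.09, 0.4, -1.0, -0.004, -0.009, -0.037], [-0.09, 0.4, -1.0, -0.004, -0.009, -0.037]]]}}

```text
time_s: 8.78
eef_pos: [457.5, 239.1, 423.7]
ee_rot: [-0.001, 0.724, 0.689, -0.002]
force: [-0.2, -0.7, -1.8]
grip_width: 0.126
```

Run:
```python
from h import *
for n in('wrist','scene','top'):
    im=viewer.capture(n)[:,:,::-1]; cv2.imwrite(f'pics/{n}5.png',im)
s=cv2.imread('pics/scene5.png');t=cv2.imread('pics/top5.png')
cv2.imwrite('pics/c5.png',np.hstack([cv2.resize(s[180:340,330:500],(425,400)),cv2.resize(t[140:280,80:220],(375,400))]))
need([457.3,240,267],-.049)
```

```text
t 8.925 gp [457.7 239.6 271.3] shift/100 [-0.004  0.004 -0.043] yaw -0.049 z [ 5.e-04  4.e-04 -1.e+00] force [-0.7 -0.4 -1.7] w 0.12478293714716088
turn [-0.0002  0.0003  0.0002]
tcp shift [-0.003  0.005 -0.043]
```

View pics/c5.png

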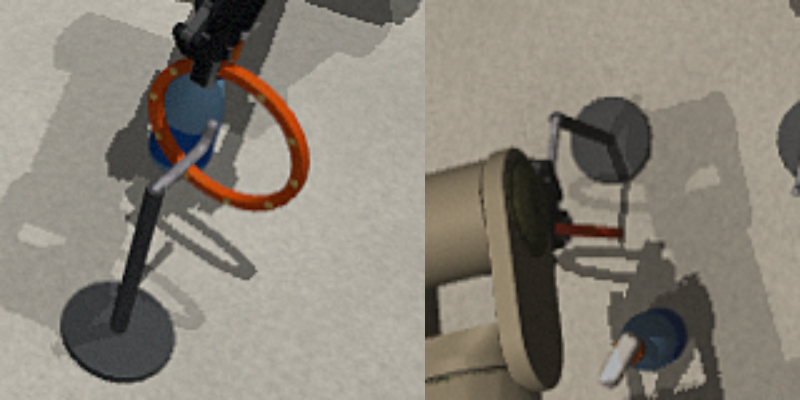

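View pics/wrist5.png

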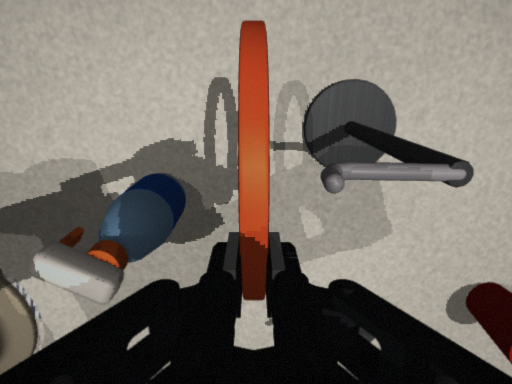

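Run:
```python
from h import *
c=viewer.calibration('wrist')
a=atz((360,172),220,c);b=atz((445,172.5),220,c); print(a,b,np.arctan2(*(a-b)[[1,0]])-np.pi, 'tip',atz((333,182),245,c),'base',atz((350,122),12,c),'posttop',atz((461,172),224,c))
print(gp()[0])
```

```text
[520.13327953 266.76112501 220.        ] [568.99394819 263.96214451 220.        ] -0.057222402288063634 tip [498.68275624 269.30758146 245.        ] base [574.41014734 270.9596404   12.        ] posttop [575.53220047 264.97666803 224.        ]
[457.7004408  239.59715089 271.29915138]
```

Call:
{"name": "drive_tool", "arguments": {"rows": [[[0.1, -0.01, -0.02, 0, 0, 0], [0.25, -0.015, -0.03, 0, 0, 0], [0.45, -0.025, -0.03, 0, 0, 0], [0.65, -0.035, -0.03, 0, 0, 0], [0.8, -0.043, -0.03, 0, 0, 0], [0.8, -0.043, -0.03, 0, 0, 0], [0.8, -0.043, -0.03, 0, 0, 0]]]}}

```text
time_s: 9.8
eef_pos: [537.4, 235.2, 423.4]
ee_rot: [-0.0, 0.724, 0.689, 0.0]
force: [-0.5, 1.1, -2.0]
grip_width: 0.125
```

Run:
```python
from h import *
im=viewer.capture('wrist')[:,:,::-1]; s=viewer.capture('scene')[:,:,::-1]
cv2.imwrite('pics/c6.png',np.hstack([im[:300],cv2.resize(s[180:340,330:500],(319,300))])[:,:])
need([537.5,235.3,226],-.049)
```

```text
t 9.9 gp [537.4 235.4 268.6] shift/100 [ 0.001 -0.001 -0.426] yaw -0.049 z [ 7.e-04  5.e-04 -1.e+00] force [-0.4  0.2 -1.4] w 0.12756199881204391
turn [-0.0003  0.0005  0.0001]
tcp shift [ 0.003 -0.    -0.426]
```

View pics/c6.png

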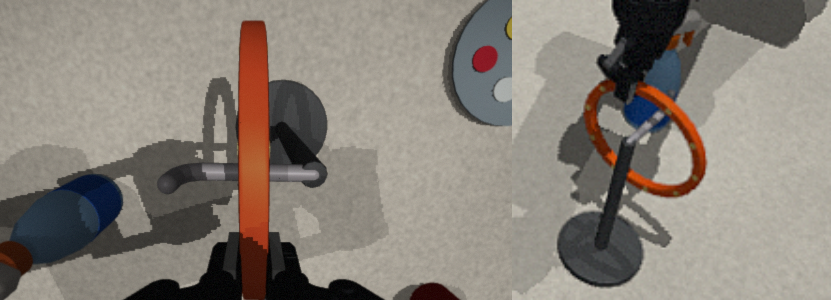

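Call:
{"name": "drive_tool", "arguments": {"rows": [[[0, 0, -0.1, 0, 0, 0], [0, 0, -0.25, 0, 0, 0], [0, 0, -0.37, 0, 0, 0], [0, 0, -0.4, 0, 0, 0], [0, 0, -0.42, 0, 0, 0], [0, 0, -0.42, 0, 0, 0]]]}}

```text
time_s: 10.65
eef_pos: [537.3, 235.3, 381.8]
ee_rot: [0.0, 0.724, 0.69, 0.001]
force: [-0.3, -0.5, -2.0]
grip_width: 0.122
```

Call:
{"name": "drive_tool", "arguments": {"rows": [[[0, 0, -0.01, 0, 0, 0], [0, 0, -0.02, 0, 0, 0], [0, 0, -0.02, 0, 0, 0]]]}}

```text
time_s: 11.02
eef_pos: [537.3, 235.3, 380.6]
ee_rot: [0.001, 0.724, 0.69, 0.001]
force: [-0.8, -0.5, 5.0]
grip_width: 0.124
```

Call:
{"name": "drive_tool", "arguments": {"rows": [[[0, 0, 0, 0, 0, 0], [0, 0, 0, 0, 0, 0], [0, 0, 0, 0, 0, 0], [0, 0, 0, 0, 0, 0]]], "fingers": -0.2}}

```text
time_s: 11.52
eef_pos: [537.3, 235.3, 380.5]
ee_rot: [0.0, 0.724, 0.69, 0.001]
force: [-0.6, 0.4, -0.1]
grip_width: 0.396
```

Run:
```python
from h import *
im=viewer.capture('wrist')[:,:,::-1]; s=viewer.capture('scene')[:,:,::-1]
cv2.imwrite('pics/c7.png',np.hstack([im[:],cv2.resize(s[180:340,330:500],(288,384))])[:,:])
need([537.5,235.3,226],-.049)
```

```text
t 11.625 gp [537.7 235.5 225.5] shift/100 [-0.002 -0.002  0.005] yaw -0.049 z [ 2.4e-03  9.0e-04 -1.0e+00] force [-0.3 -0.7 -0.4] w 0.4020062531727216
turn [-0.0006  0.0015  0.0001]
tcp shift [ 0.002 -0.     0.005]
```

View pics/c7.png

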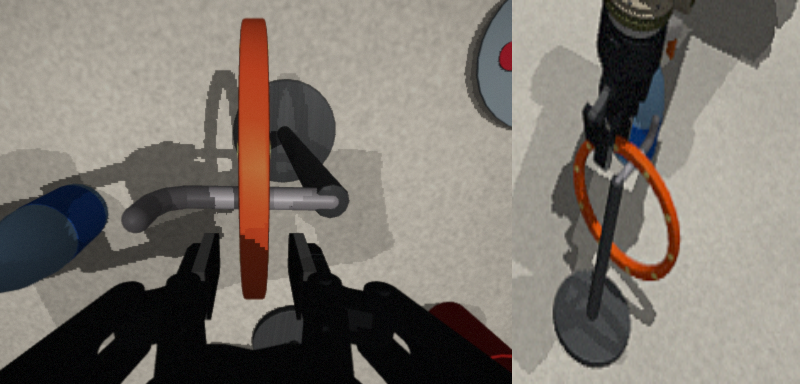

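Call:
{"name": "drive_tool", "arguments": {"rows": [[[0, 0, 0.15, 0, 0, 0], [0, 0, 0.5, 0, 0, 0], [0, 0, 0.95, 0, 0, 0], [0, 0, 0.95, 0, 0, 0]]]}}

```text
time_s: 12.12
eef_pos: [536.9, 235.3, 480.2]
ee_rot: [0.003, 0.724, 0.69, 0.005]
force: [-0.1, 1.0, -0.3]
grip_width: 0.401
```

Run:
```python
from h import *
im=viewer.capture('wrist')[:,:,::-1]; s=viewer.capture('scene')[:,:,::-1]
cv2.imwrite('pics/c8.png',np.hstack([im[:],cv2.resize(s[180:340,330:500],(288,384))])[:,:])
need([588.8,-278.6,121],.325)
```

```text
t 12.225 gp [537.6 235.5 321. ] shift/100 [ 0.512 -5.141 -2.   ] yaw -0.049 z [ 0.0032  0.0011 -1.    ] force [-0.2 -0.  -0.4] w 0.40194542243226133
turn [-0.0011  0.0019  0.2381]
tcp shift [ 0.517 -5.139 -2.   ]
```

View pics/c8.png

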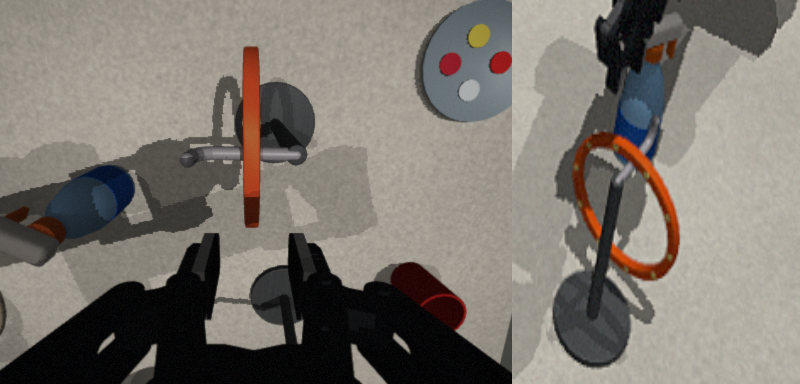

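Orange hangs on the tall hook. Now back to the rack.

Call:
{"name": "drive_tool", "arguments": {"rows": [[[0.03, -0.3, 0, 0, 0, 0.01], [0.06, -0.6, 0, 0, 0, 0.03], [0.1, -1.0, 0, 0, 0, 0.046]]]}}

```text
time_s: 12.6
eef_pos: [547.1, 134.6, 475.1]
ee_rot: [-0.0, 0.698, 0.716, 0.001]
force: [-0.2, -0.6, -0.7]
grip_width: 0.392
```

Call:
{"name": "drive_tool", "arguments": {"rows": [[[0.05, -0.5, 0, 0, 0, 0.02], [0.1, -1.0, 0, 0, 0, 0.046]]]}}

```text
time_s: 12.85
eef_pos: [557.0, 33.2, 474.1]
ee_rot: [-0.001, 0.671, 0.741, 0.0]
force: [0.6, 0.7, 0.2]
grip_width: 0.406
```

Call:
{"name": "drive_tool", "arguments": {"rows": [[[0.05, -0.5, 0, 0, 0, 0.02], [0.1, -1.0, 0, 0, 0, 0.046]]]}}

```text
time_s: 13.1
eef_pos: [567.0, -68.6, 473.1]
ee_rot: [-0.002, 0.644, 0.765, -0.0]
force: [1.2, 0.4, 0.0]
grip_width: 0.396
```

Call:
{"name": "drive_tool", "arguments": {"rows": [[[0.05, -0.5, 0, 0, 0, 0.02], [0.1, -1.0, 0, 0, 0, 0.046]]]}}

```text
time_s: 13.35
eef_pos: [576.9, -170.4, 472.1]
ee_rot: [-0.003, 0.615, 0.788, -0.0]
force: [0.4, 0.2, -0.0]
grip_width: 0.395
```

Call:
{"name": "drive_tool", "arguments": {"rows": [[[0.05, -0.4, 0, 0, 0, 0.02], [0.1, -0.8, 0, 0, 0, 0.046], [0.1, -0.8, 0, 0, 0, 0.046]]]}}

```text
time_s: 13.72
eef_pos: [586.8, -253.0, 470.0]
ee_rot: [-0.005, 0.587, 0.809, -0.001]
force: [-0.5, 0.4, 0.5]
grip_width: 0.399
```

Run:
```python
from h import *
import pickle
c=viewer.calibration('wrist'); im=viewer.capture('wrist')[:,:,::-1]
cv2.imwrite('pics/w9.png',im); pickle.dump((c,im),open('w2.pkl','wb'))
need([588.8,-278.6,121],.325)
```

```text
t 13.775 gp [ 585.8 -250.7  315.6] shift/100 [ 0.03  -0.279 -1.946] yaw 0.316 z [-0.0075  0.0043 -1.    ] force [ 0.6  0.1 -0. ] w 0.4001070986500719
turn [-0.0027 -0.0048  0.0057]
tcp shift [ 0.019 -0.272 -1.946]
```

View pics/w9.png

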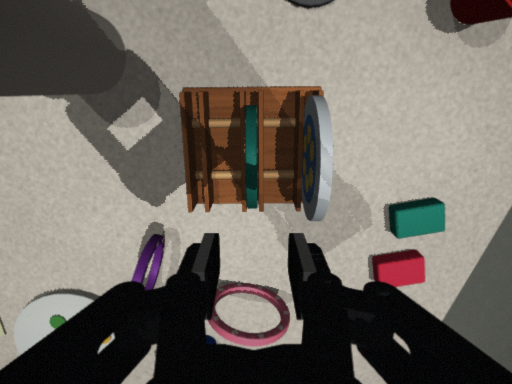

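Call:
{"name": "drive_tool", "arguments": {"rows": [[[0.01, -0.13, -0.2, -0.003, -0.005, 0.006], [0.019, -0.272, -0.5, -0.003, -0.005, 0.006], [0.019, -0.272, -0.8, -0.003, -0.005, 0.006], [0.019, -0.272, -1.0, -0.003, -0.005, 0.006], [0.019, -0.272, -1.0, -0.003, -0.005, 0.006]]]}}

```text
time_s: 14.4
eef_pos: [588.9, -277.4, 369.2]
ee_rot: [-0.002, 0.583, 0.813, 0.0]
force: [0.3, 0.1, 0.6]
grip_width: 0.398
```

Run:
```python
from h import *
im=viewer.capture('wrist')[:,:,::-1]
cv2.imwrite('pics/w10.png',im)
need([588.8,-278.6,121],.325)
```

```text
t 14.45 gp [ 588.9 -277.6  215.7] shift/100 [-0.001 -0.01  -0.947] yaw 0.326 z [-2.e-04  2.e-04 -1.e+00] force [-0.1 -0.3  0.2] w 0.39752339112192814
turn [-0.0001 -0.0001 -0.0008]
tcp shift [-0.002 -0.009 -0.947]
```

View pics/w10.png

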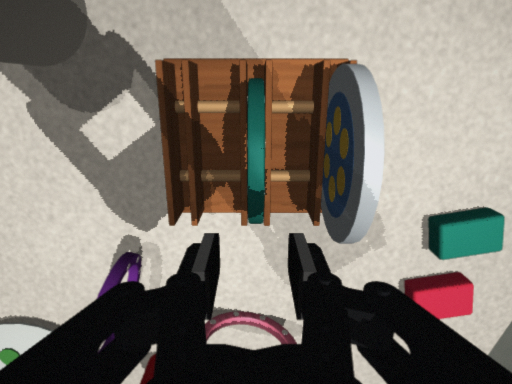

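Call:
{"name": "drive_tool", "arguments": {"rows": [[[0, -0.01, -0.3, 0, 0, 0], [0, -0.01, -0.6, 0, 0, 0], [0, -0.01, -0.85, 0, 0, 0], [0, -0.01, -0.95, 0, 0, 0], [0, -0.01, -0.95, 0, 0, 0]]]}}

```text
time_s: 15.08
eef_pos: [589.2, -278.5, 276.4]
ee_rot: [0.0, 0.583, 0.813, 0.0]
force: [0.0, 0.9, 0.0]
grip_width: 0.402
```

Run:
```python
from h import *
im=viewer.capture('wrist')[:,:,::-1]
cv2.imwrite('pics/w11.png',im)
need([588.8,-278.6,121],.325)
```

```text
t 15.125 gp [ 589.4 -278.8  122.1] shift/100 [-0.006  0.002 -0.011] yaw 0.327 z [ 1.2e-03 -8.0e-04 -1.0e+00] force [-0.4 -0.3  0.3] w 0.39936555287118536
turn [ 0.0005  0.0008 -0.001 ]
tcp shift [-0.004  0.    -0.011]
```

View pics/w11.png

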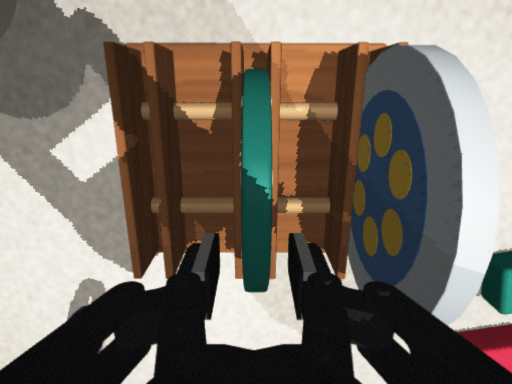

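Call:
{"name": "drive_tool", "arguments": {"rows": [[[0, 0, -0.01, 0, 0, 0], [0, 0, -0.01, 0, 0, 0], [0, 0, -0.01, 0, 0, 0], [0, 0, -0.01, 0, 0, 0], [0, 0, -0.01, 0, 0, 0], [0, 0, -0.01, 0, 0, 0], [0, 0, -0.01, 0, 0, 0]]], "fingers": -1, "force": 60}}

```text
time_s: 16.0
eef_pos: [589.4, -278.8, 277.4]
ee_rot: [0.002, 0.583, 0.813, 0.0]
force: [0.2, 0.6, 6.5]
grip_width: 0.122
```

Call:
{"name": "drive_tool", "arguments": {"rows": [[[0, 0, 0.1, 0, 0, 0], [0, 0, 0.3, 0, 0, 0], [0, 0, 0.6, 0, 0, 0], [0, 0, 0.95, 0, 0, 0], [0, 0, 0.95, 0, 0, 0]]]}}

```text
time_s: 16.62
eef_pos: [589.5, -278.8, 375.5]
ee_rot: [0.005, 0.583, 0.813, 0.0]
force: [0.5, -0.4, -1.3]
grip_width: 0.123
```

Run:
```python
from h import *
im=viewer.capture('wrist')[:,:,::-1]; s=viewer.capture('scene')[:,:,::-1]
cv2.imwrite('pics/w12.png',np.hstack([im,cv2.resize(s[100:260,140:260],(288,384))]))
need([588.8,-278.6,121],.325)
```

```text
t 16.725 gp [ 589.7 -279.   216.8] shift/100 [-0.009  0.004 -0.958] yaw 0.326 z [ 0.0025 -0.0017 -1.    ] force [-0.4  0.7 -1.8] w 0.1259980363821393
turn [ 0.0011  0.0016 -0.0009]
tcp shift [-0.005  0.001 -0.958]
```

View pics/w12.png

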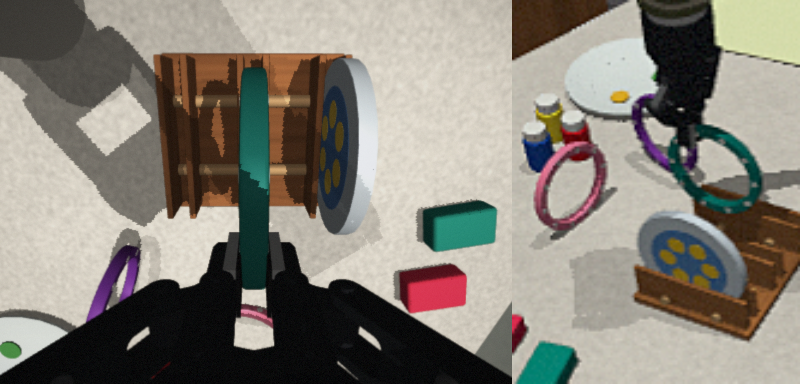

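Call:
{"name": "drive_tool", "arguments": {"rows": [[[0, 0, 0.3, 0, 0, 0], [0, 0, 0.6, 0, 0, 0], [0, 0.05, 1.0, 0, 0, 0]]]}}

```text
time_s: 17.1
eef_pos: [589.4, -274.1, 470.3]
ee_rot: [-0.001, 0.583, 0.812, 0.0]
force: [-0.3, -0.2, -0.7]
grip_width: 0.128
```

Call:
{"name": "drive_tool", "arguments": {"rows": [[[-0.1, 0.2, 0.03, 0, 0, -0.03], [-0.25, 0.5, 0.05, 0, 0, -0.06], [-0.44, 0.85, 0.05, 0, 0, -0.099]]]}}

```text
time_s: 17.48
eef_pos: [545.1, -188.5, 473.5]
ee_rot: [-0.002, 0.645, 0.764, -0.0]
force: [0.3, 0.6, -1.1]
grip_width: 0.126
```

Call:
{"name": "drive_tool", "arguments": {"rows": [[[-0.15, 0.3, 0, 0, 0, -0.03], [-0.3, 0.6, 0, 0, 0, -0.06], [-0.44, 0.85, 0, 0, 0, -0.099]]]}}

```text
time_s: 17.85
eef_pos: [500.5, -102.5, 472.1]
ee_rot: [-0.004, 0.703, 0.711, -0.0]
force: [0.2, -0.6, -2.2]
grip_width: 0.125
```

Call:
{"name": "drive_tool", "arguments": {"rows": [[[-0.15, 0.3, 0, 0, 0, -0.03], [-0.3, 0.6, 0, 0, 0, -0.06], [-0.44, 0.8, 0, 0, 0, -0.099], [-0.44, 0.8, 0, 0, 0, -0.099]]]}}

```text
time_s: 18.35
eef_pos: [456.0, -21.6, 471.3]
ee_rot: [-0.004, 0.756, 0.655, -0.001]
force: [0.2, -0.3, 0.1]
grip_width: 0.129
```

Run:
```python
from h import *
need([457.2,-23.2,208.4],-.14)
```

```text
t 18.35 gp [455.  -20.7 316.3] shift/100 [ 0.022 -0.025 -1.079] yaw -0.143 z [-0.0066  0.0058 -1.    ] force [ 0.2 -0.3  0.1] w 0.12859635417779022
turn [-0.0037 -0.0042  0.0017]
tcp shift [ 0.012 -0.016 -1.079]
```

Call:
{"name": "drive_tool", "arguments": {"rows": [[[0.01, -0.016, -0.2, -0.004, -0.004, 0.002], [0.01, -0.016, -0.5, -0.004, -0.004, 0.002], [0.01, -0.016, -0.8, -0.004, -0.004, 0.002], [0.01, -0.016, -1.0, -0.004, -0.004, 0.002], [0.01, -0.016, -1.0, -0.004, -0.004, 0.002]]]}}

```text
time_s: 18.98
eef_pos: [457.2, -23.8, 369.7]
ee_rot: [-0.002, 0.755, 0.656, -0.001]
force: [0.3, 0.1, -0.5]
grip_width: 0.121
```

Run:
```python
from h import *
im=viewer.capture('wrist')[:,:,::-1]; s=viewer.capture('scene')[:,:,::-1]
cv2.imwrite('pics/w13.png',np.hstack([im,cv2.resize(s[150:290,250:355],(288,384))]))
need([457.2,-23.2,208.4],-.14)
```

```text
t 19.075 gp [457.4 -23.8 216.6] shift/100 [-0.002  0.006 -0.082] yaw -0.139 z [-3.e-04 -6.e-04 -1.e+00] force [-0.2 -0.2 -1.5] w 0.12055948153496471
turn [ 0.0004 -0.0002 -0.0003]
tcp shift [-0.002  0.005 -0.082]
```

View pics/w13.png

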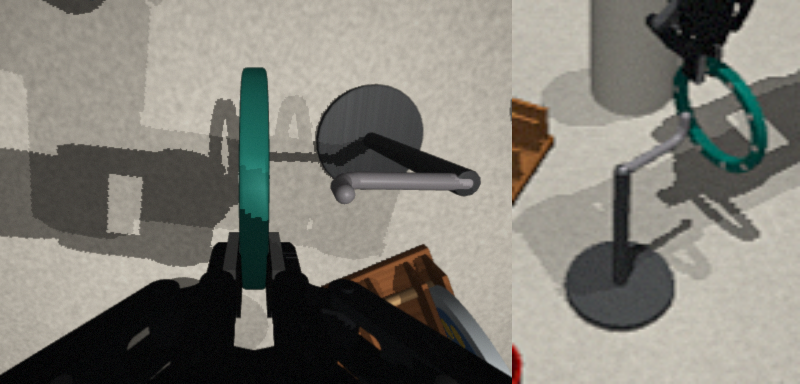

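Run:
```python
from h import *
c=viewer.calibration('wrist')
a=atz((368,181),165,c);b=atz((458,182),165,c); print(a,b,np.arctan2(*(b-a)[[1,0]]),'tip',atz((343,192),190,c),'base',atz((370,132),12,c),'posttop',atz((469,182),169,c))
p,R,s=gp()
for ps,yw in(((581,-13.5),-.14),):
  h=np.array([np.cos(yw),np.sin(yw)]);v=np.array([-h[1],h[0]])
  for out in(120,36): print(out,np.array(ps)-out*h-27.4*v, (np.array(ps)-out*h-27.4*v-p[:2])/100)
```

```text
[526.46862236  -8.52836335 165.        ] [578.29997644 -16.51563913 165.        ] -0.15289850418024545 tip [505.58760035  -3.93302968 190.        ] base [580.82900493  -8.51228088  12.        ] posttop [582.02069912 -15.84224276 169.        ]
120 [458.35059911 -23.88674454] [ 0.00973437 -0.00107329]
36 [541.5287428  -35.60836617] [ 0.84151581 -0.11828951]
```

Call:
{"name": "drive_tool", "arguments": {"rows": [[[0.05, -0.01, -0.03, 0, 0, 0], [0.15, -0.025, -0.07, 0, 0, 0], [0.35, -0.055, -0.07, 0, 0, 0], [0.55, -0.085, -0.07, 0, 0, 0], [0.75, -0.115, -0.07, 0, 0, 0], [0.84, -0.13, -0.07, 0, 0, 0], [0.84, -0.13, -0.07, 0, 0, 0], [0.84, -0.13, -0.07, 0, 0, 0]]]}}

```text
time_s: 20.08
eef_pos: [541.1, -36.6, 364.6]
ee_rot: [0.0, 0.755, 0.656, -0.0]
force: [-0.3, 0.2, -0.4]
grip_width: 0.125
```

Run:
```python
from h import *
im=viewer.capture('wrist')[:,:,::-1]; s=viewer.capture('scene')[:,:,::-1]
cv2.imwrite('pics/w14.png',np.hstack([im,cv2.resize(s[150:290,250:355],(288,384))]))
need([541.5,-36.9,168.4],-.14)
```

```text
t 20.175 gp [541.  -36.7 209.8] shift/100 [ 0.005 -0.002 -0.414] yaw -0.14 z [-2.e-04 -7.e-04 -1.e+00] force [-0.6 -0.1 -2. ] w 0.12890094772830615
turn [ 0.0004 -0.0001 -0.0003]
tcp shift [ 0.004 -0.003 -0.414]
```

View pics/w14.png

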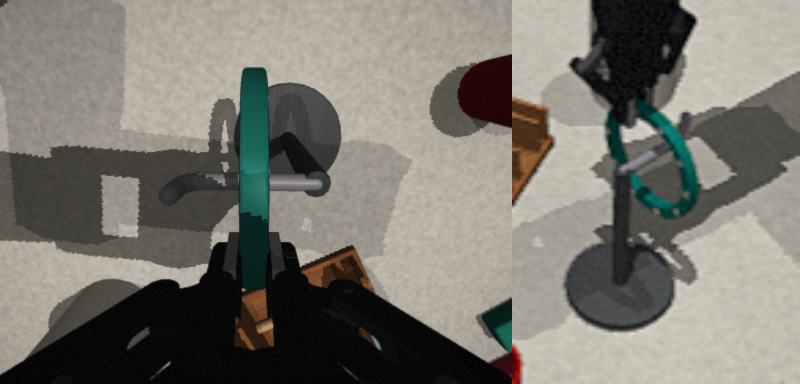

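Call:
{"name": "drive_tool", "arguments": {"rows": [[[0, 0, -0.1, 0, 0, 0], [0, 0, -0.22, 0, 0, 0], [0, 0, -0.32, 0, 0, 0], [0, 0, -0.36, 0, 0, 0], [0, 0, -0.375, 0, 0, 0], [0, 0, -0.375, 0, 0, 0]]]}}

```text
time_s: 20.92
eef_pos: [541.1, -36.6, 327.4]
ee_rot: [0.0, 0.755, 0.656, -0.0]
force: [0.5, 0.9, -1.9]
grip_width: 0.127
```

Call:
{"name": "drive_tool", "arguments": {"rows": [[[0, 0, -0.01, 0, 0, 0], [0, 0, -0.018, 0, 0, 0], [0, 0, -0.018, 0, 0, 0]]]}}

```text
time_s: 21.3
eef_pos: [541.2, -36.6, 326.4]
ee_rot: [0.001, 0.755, 0.656, 0.0]
force: [-1.9, -0.3, 4.6]
grip_width: 0.125
```

Contact at the expected height; release.

Call:
{"name": "drive_tool", "arguments": {"rows": [[[0, 0, 0, 0, 0, 0], [0, 0, 0, 0, 0, 0], [0, 0, 0, 0, 0, 0], [0, 0, 0, 0, 0, 0]]], "fingers": -0.2}}

```text
time_s: 21.8
eef_pos: [541.2, -36.6, 326.3]
ee_rot: [0.001, 0.755, 0.656, 0.0]
force: [0.3, 0.2, 0.5]
grip_width: 0.397
```

Call:
{"name": "drive_tool", "arguments": {"rows": [[[0, 0, 0.15, 0, 0, 0], [0, 0, 0.5, 0, 0, 0], [0, 0, 0.95, 0, 0, 0], [0, 0, 0.95, 0, 0, 0]]]}}

```text
time_s: 22.3
eef_pos: [541.1, -36.5, 425.6]
ee_rot: [0.004, 0.755, 0.656, 0.002]
force: [-0.8, 0.5, -1.0]
grip_width: 0.396
```

Call:
{"name": "drive_tool", "arguments": {"rows": [[[-0.2, 0, 0.1, 0, 0, 0], [-0.5, 0, 0.4, 0, 0, 0], [-0.8, 0, 0.7, 0, 0, 0], [-0.9, 0, 0.8, 0, 0, 0], [-0.9, 0, 0.8, 0, 0, 0], [-0.9, 0, 0.8, 0, 0, 0]]]}}

```text
time_s: 23.05
eef_pos: [451.8, -36.7, 504.2]
ee_rot: [0.003, 0.755, 0.656, 0.002]
force: [-0.3, -1.0, -0.3]
grip_width: 0.396
```

Run:
```python
from h import *
im=viewer.capture('wrist')[:,:,::-1]; s=viewer.capture('scene')[:,:,::-1];t=viewer.capture('top')[:,:,::-1]
cv2.imwrite('pics/s15.png',s);cv2.imwrite('pics/w15.png',im);cv2.imwrite('pics/t15.png',t)
cv2.imwrite('pics/z15.png',cv2.resize(s[140:340,230:450],(660,600),interpolation=cv2.INTER_CUBIC))
a=cv2.imread('pics/top0.png');b=cv2.imread('pics/scene0.png')
cv2.imwrite('pics/cmp15.png',np.hstack([t[:,:400],cv2.resize(s,(512,384))[:, :400]]))
need([541.5,-36.9,168.4],-.14)
```

```text
t 23.2 gp [452.8 -37.  349.6] shift/100 [ 8.870e-01  1.000e-03 -1.812e+00] yaw -0.139 z [ 0.0067 -0.0024 -1.    ] force [-0.3  0.3 -0.1] w 0.400125708549348
turn [ 0.0016  0.0043 -0.0005]
tcp shift [ 0.898 -0.003 -1.812]
```

View pics/z15.png

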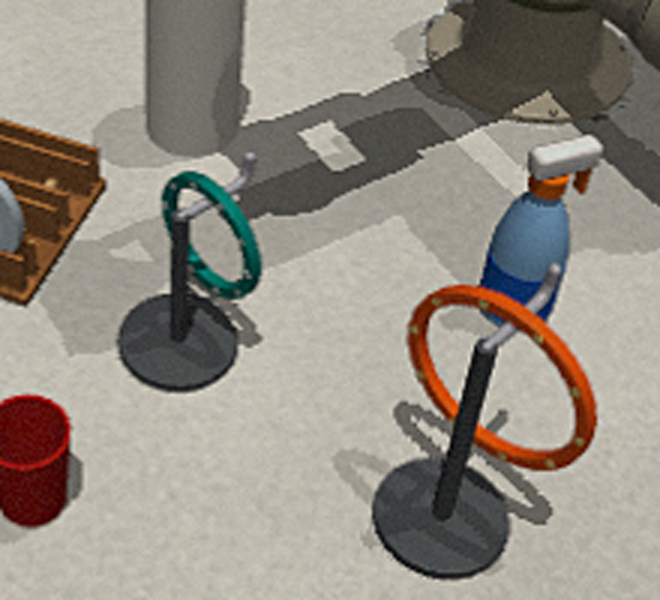

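View pics/cmp15.png

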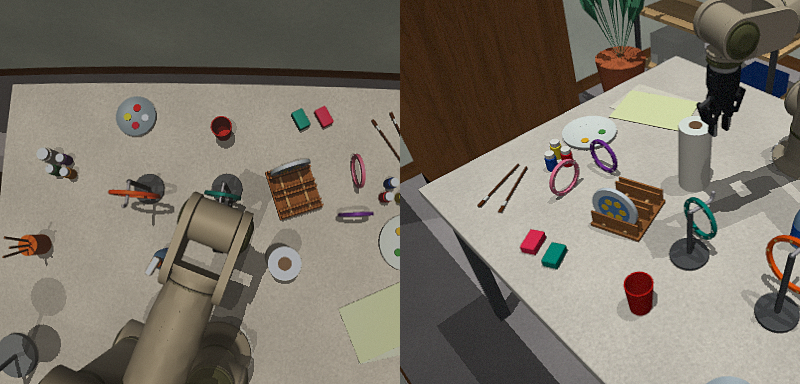

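View pics/w15.png

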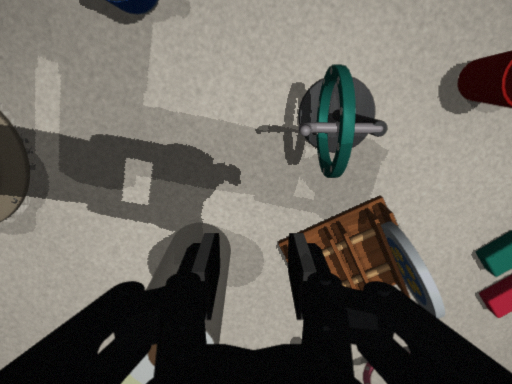

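Run:
```python
from h import *
from m1 import rend,surf,mask,gf
from scipy.optimize import minimize
a=viewer.capture('scene')
for i in range(6): b=viewer.capture('scene')
print('frame diff hooks',np.abs(a.astype(int)-b)[140:340,230:450].max(), np.abs(a.astype(int)-b)[140:340,230:450].mean())
im=np.ascontiguousarray(b[:,:,::-1])
for k,R,r,zc,lo,hi,roi,g in(('o',80,68,157,(3,150,60),(14,255,255),(360,225,435,300),[539,266,-.05]),('t',60,48,122,(75,90,40),(95,255,255),(280,190,320,245),[545,-9,-.14])):
    m=mask(im,lo,hi,roi)/255.; G=surf(R,r,zc,0)
    f=lambda v:((gf(rend(G+[0,0,v[2]],[v[0],v[1],g[2]],S),.7)-gf(m,.7))**2).sum()
    q=[g[0],g[1],0]; res=minimize(f,q,method='Nelder-Mead',options=dict(initial_simplex=np.array([q,[q[0]+8,q[1],0],[q[0],q[1]+8,0],[*q[:2],6]]),xatol=.1))
    print(k,res.x[:2],'zc',zc+res.x[2],res.fun)
```

```text
[ 5.73730441e+02  2.65434710e+02 -4.87058833e-02] 1.5451669728162045 [-0.9 -0.8 -0.3 -0.4 -1.5 -0.4 -0.7 -0.9  0.5 -0.5 -0.7 -0.9]
scene base [574.78893491 268.08324268  12.        ] top base [570.80112938 261.82169382  12.        ]
[ 5.80032182e+02 -1.28988986e+01 -1.40647838e-01] 1.2666201813889018 [-0.7 -0.8 -0.6  0.3 -0.9 -0.2 -0.5 -0.9 -0.4  0.  -0.2 -1.3]
scene base [581.41308396  -9.81995105  12.        ] top base [577.38130323 -15.5146396   12.        ]
('o', 'T') 157
('o', 'S') 166
('t', 'T') 150
('t', 'S') 217
frame diff hooks 111 2.9606363636363637
o [538.89575825 267.92670965] zc 157.07866116796552 181.73351267339638
t [544.28441811  -9.21766095] zc 122.4240387926914 146.81798249001207
```

Run:
```python
from h import *
a=viewer.capture('scene').astype(int)
for i in range(4): b=viewer.capture('scene').astype(int)
d=cv2.GaussianBlur(np.abs(a-b).sum(2).astype(np.float32),(5,5),0)
for n,(x0,y0,x1,y1) in dict(tall=(360,225,435,300),short=(280,190,320,245),bg=(150,230,230,300)).items(): print(n,d[y0:y1,x0:x1].mean(),d[y0:y1,x0:x1].max())
A=cv2.imread('pics/scene0.png').astype(int)[:,:,::-1]; m=np.abs(A-b).sum(2)
for n,(x0,y0,x1,y1) in dict(plaque=(190,185,238,230),cup=(222,270,258,316),roll=(276,115,314,192),bottle=(388,184,432,245)).items(): print(n,m[y0:y1,x0:x1].mean())
s=b[:,:,::-1].astype(np.uint8); cv2.imwrite('pics/fin.png',np.hstack([A[150:260,180:330,::-1].astype(np.uint8),s[150:260,180:330]]).repeat(2,0).repeat(2,1))
print(ctrl.sense()['time_s'])
```

```text
tall 8.911099 20.914062
short 9.122397 48.9375
bg 7.8147936 23.660156
plaque 31.393055555555556
cup 28.506642512077295
roll 58.78503075871497
bottle 57.83606557377049
23.8
```

View pics/fin.png

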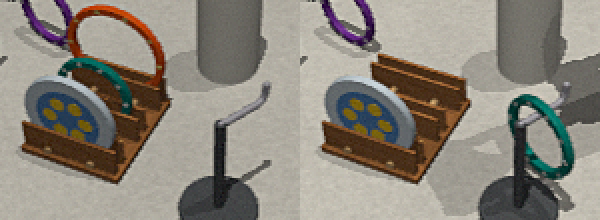

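Call:
{"name": "drive_tool", "arguments": {"rows": [[[0, 0, 0, 0, 0, 0], [0, 0, 0, 0, 0, 0], [0, 0, 0, 0, 0, 0], [0, 0, 0, 0, 0, 0], [0, 0, 0, 0, 0, 0], [0, 0, 0, 0, 0, 0], [0, 0, 0, 0, 0, 0], [0, 0, 0, 0, 0, 0], [0, 0, 0, 0, 0, 0], [0, 0, 0, 0, 0, 0]]]}}

```text
time_s: 25.05
eef_pos: [451.1, -36.5, 505.6]
ee_rot: [0.004, 0.755, 0.656, 0.002]
force: [0.2, 0.1, 0.5]
grip_width: 0.4
```

Call:
{"name": "drive_tool", "arguments": {"rows": [[[0, 0, 0, 0, 0, 0], [0, 0, 0, 0, 0, 0], [0, 0, 0, 0, 0, 0], [0, 0, 0, 0, 0, 0], [0, 0, 0, 0, 0, 0], [0, 0, 0, 0, 0, 0], [0, 0, 0, 0, 0, 0], [0, 0, 0, 0, 0, 0], [0, 0, 0, 0, 0, 0], [0, 0, 0, 0, 0, 0]]]}}

```text
time_s: 26.3
eef_pos: [451.1, -36.5, 505.6]
ee_rot: [0.004, 0.755, 0.656, 0.002]
force: [0.4, -0.5, 0.6]
grip_width: 0.403
```

Run:
```python
from h import *
a=viewer.capture('scene').astype(int)
for i in range(4): b=viewer.capture('scene').astype(int)
d=cv2.GaussianBlur(np.abs(a-b).sum(2).astype(np.float32),(5,5),0)
for n,(x0,y0,x1,y1) in dict(tall=(360,225,435,300),short=(280,190,320,245),bg=(150,230,230,300)).items(): print(n,d[y0:y1,x0:x1].mean(),d[y0:y1,x0:x1].max())
```

```text
tall 9.049285 20.980469
short 8.919679 20.800781
bg 7.883054 27.46875
```

Both hoops are still (differences at noise level). Handing in.

```bash
python3 -c "
from rig import ctrl
print(ctrl.finish_job())"
```

```text
the job is handed in; nothing more can be done
None
```

Both hoops are hung and released: the large orange one on the tall hook and the small teal one on the short hook. I handed the job in at about 26.5 s of the 72 s allowed. No verdict is reported, so the checks below are my own.

I gripped each hoop by its rim, about 30 mm to one side of the top so the fingers cleared the bar. I passed it over the upturned tip and lowered it until it touched the bar. I then opened the fingers and backed the arm off.

**Position:** a fit to the last scene picture puts both hoop centres close to the middle of the level bar.

| Hoop | Fitted centre (mm) | Distance out from post | Sideways offset | Height | Allowed height |
|---|---|---|---|---|---|
| Large orange | (539, 268) | about 36 mm | about 2 mm | 157 mm | 145–165 mm |
| Small teal | (544, -9) | about 36 mm | about 2 mm | 122 mm | 110–130 mm |

**At rest:** one early comparison of two pictures showed slight movement at the teal hoop. I waited 2.5 s, and after that both hoops differed only by picture noise.

**Other objects:** I compared the plaque, cup, roll and bottle with the starting pictures by eye and saw no shift. I did not measure their positions to the millimetre. Changing shadows made the automatic picture comparison for them unreliable.

**Disagreement between cameras:** the top and scene cameras disagreed by 4–6 mm on where the hook stands are. A closer look with the wrist camera agreed within about 3 mm with the position I used.

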